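# Dispense one vial with the lever and ease the lid down

## Robot

A 7-joint arm with a two-finger parallel gripper is mounted at the origin on a cart in front of the work surface, level with it; the furniture and walls round the work are solid. World frame = base frame: x ahead of the robot, y to its left, z up, the work surface at z = 0. Lengths are in m, angles in rad, forces in N, time in s.
With the tool pointing down it reaches from about 0.4 to 0.875 m from the base axis. Payload 4.4 kg.
Tool frame: the origin (TCP) lies on the centre line of the jaws, within the pads' length; the fingertips stand 14 mm ahead of it and the grasp point (between the pads) lies 5 mm behind it; z points along the fingers, y is the direction in which the jaws open and shut (so a half turn about z gives the same grasp; the last joint's range is limited). The gripper opens to 85 mm and grips with 20 to 120 N. Pads are 22 mm wide; open, the fingers measure 114 mm over their backs; the gripper's body (76 mm by 85 mm) begins 54 mm behind the grasp point. The pads swing forward as they close: fully open they stand 13 mm farther back than shut.
Start: joints at [1.039, 0.628, 0.038, 1.517, -0.027, 0.996, -0.02], TCP at [0.292, -0.581, 0.219] pointing down, gripper open.
Joint ranges: [-3.06, 3.06], [-0.37, 2.12], [-1.25, 1.32], [0.18, 2.47], [-1.1, 4.24], [0.23, 1.98], [-2.94, 2.94]. Speed limits (rad/s): [2.57, 2.57, 3.14, 3.14, 3.14, 3.14, 3.14].

## Interface

Orientations are given as a rotation vector (axis times angle).
In Python, from bench import * gives the robot as it stands. The module is installed in compiled form; this text tells all that it offers.
- The arm moves only by the shell command python3 -m pendant 'ROWS' [FORCE]. ROWS is JSON, a list of rows, each a list of 7 numbers: the shift along the world's x, y, z in m, then the turn, a rotation vector about the world's x, y, z in rad, then the opening in per cent of the stroke, from 0 (shut) to 100 (fully open). In form: [[dx, dy, dz, wx, wy, wz, claw], ...]. A call has 1 to 12 rows; each row is the pose to reach, as a shift and turn from the pose measured when the call began; what a row does not reach only later rows make up. A row lasts 1/8 s, in which the tool goes at most 62.5 mm and 10.7 degrees, less where a joint would pass 70% of its speed; a pose out of reach is approached as far as the arm can. A call with a gripper value outside its range is refused whole. The fingers move at their own pace and stop on an object; FORCE is the grip in N (left out, the last holds). Time passes only in rows, so rows that repeat a pose let the fingers close. It gives the time, the measured TCP pose, the force and the opening at its end, in the units of the state.
- get_state(): the state, without advancing time (a new reading comes with each control period).
- grab_frame(name): name is "scene" or "top"; returns (picture, depth): 420x560x3 uint8, red, green, blue; 420x560 float32, m along the optical axis (not along the pixel's ray), 0 where there is no reading.
- camera_params(name): a dict with "fx", "fy", "cx", "cy" (pixels), "position" and "rotation" of the camera in the world. Camera axes: x right, y down, z forward; pixel columns grow to the right and rows downward; lengths in m; the calibration is good to about 2 mm. A picture is of the moment at which its call begins. camera_params takes no time and is no camera call.
- sign_off(): hands the job in, once; it reports no verdict.
Trained networks look in the newest picture that a camera, given by its name, has taken for a name from the list of things; names that differ only in an ending like _2 or _b are one class to them, and where a whole thing is asked for, a point or a joint stands for the part that bears it (a point fixed in the world has none). Each returns a list of dicts, best first, with "score" (0 to 1); they miss things now and then, are a little off and sometimes report something else, mostly with a low value. They report only what shows in the picture. A call takes as long as a camera call.
- look_for(label, camera): "location" ([row, column] in pixels, amid what is visible of it).
- regions_of(label, camera): "pixels" (420x560 bool, what is visible of it) and "location" ([row, column] in pixels, amid what is visible of it).
The state is a dict: "time": time; "q": joint angles; "qvel": joint speeds; "joint_torque": joint torques, N m; "ee_pos": TCP position; "eef_rot": TCP orientation; "wrist_force": force on the tool from outside, world axes, zero at the start; "moment": the same for the moment, N m; "finger_gap": finger opening in m.
Only numpy, scipy, OpenCV 4.12 (cv2) and the standard library are available. Lean on these libraries where they do the work, as an engineer would, in place of code of your own. Each camera call takes 0.05 s, during which the arm holds its last target.

## Task

Give out one vial from the sloping vial dispenser: with the fingertips press its lever all the way down, so that the linked lid lifts and the first vial rolls out into the tray, and keep it down until that vial lies still there. Then let the lever come up slowly under the fingers so that the lid closes gently without slamming. Press only the lever: do not touch the lid or the vials, let out just the one vial, and leave the other things on the bench as they are.

Things in the scene. Friction and masses are not known exactly. Their poses are not given: they have to be found in the camera images.
- dispenser: vial dispenser, fixed: base plate 240x118 mm under a steel chute, 66 mm wide, grey cheeks, sloping 15 deg down to its front. Origin on the bench under the first vial; x to its rear (uphill), y left, z up. In its frame: open tray at x -80 to -25 mm, walls 40 to 55 high; covered magazine x -20 to 95; lever along the right side (y -47). Highest point, lever down: lid front, z 122, x -23
- lever_pad (a point): centre of the top of the lever's black ribbed finger pad, 30x30 mm, 6 mm thick, level, in front of the tray on the right. Lever up: at x -125, y -55, z 84 mm in the dispenser's frame (its x axis points away from the pad to the rear); free all round and above. Pressed fully it has come down 34 mm, to z 50, almost straight, tilting 7 deg
- lever (a joint): lever angle, rad: 0 up (lid shut), 0.130 fully down on its stop (lid open 0.35). Bearing at the rear, 260 mm behind the pad. A spring pushes the pad up with 2 to 3 N at the top, 4 N at the bottom. A rigid link turns the lid 2.7 x as far as the lever. Let go when down, it springs up in 0.1 s and the lid slams; a way up of one second or more is gentle
- lid: hinged lid of the magazine: clear cover 64x105 mm with a steel front plate that shuts the mouth and holds the vials back; origin on its hinge axis at the rear (x 78, z 86 mm in the dispenser's frame). Moved only by the lever; the first vial is freed when the lever has passed about 0.10 rad
- lid_front (a point): middle of the upper front edge of the lid: 83 mm above the bench when shut, about 120 mm when fully open. (Keep clear on the way: a tall tester with a microscope fills the bench to the left, about x over 0.38 m and y over 0.22 m in the world, and a hand console 116 mm tall stands at x 0.58, y 0.12 m)
- vial_first: white vial with a black screw cap, 31 mm diameter, 62 mm long, about 36 g, across the chute, lying foremost in the magazine, against the lid's front plate: the one to come out. Origin on its axis at its closed (right-hand) end, z along its axis to the cap; at the start the origin is at x -4 mm, y -31 mm in the dispenser's frame. It rolls by itself when the lid is open, and lies in the tray with its origin at x -62 mm, z 44 mm
- vial_second: white vial with a black screw cap, 31 mm diameter, 62 mm long, about 36 g, across the chute, lying behind the first. Origin on its axis at its closed (right-hand) end, z along its axis to the cap; at the start the origin is at x 26 mm, y -31 mm in the dispenser's frame. While the lever is down a stop rod on the lever holds it back; when the lever comes up it rolls forward by itself
- vial_third: white vial with a black screw cap, 31 mm diameter, 62 mm long, about 36 g, across the chute, lying behind the second. Origin on its axis at its closed (right-hand) end, z along its axis to the cap; at the start the origin is at x 56 mm, y -31 mm in the dispenser's frame. While the lever is down a stop rod on the lever holds it back; when the lever comes up it rolls forward by itself
- loupe: black measuring loupe standing upright, 39 mm across, 40 mm tall; a bystander; origin at the middle of its underside
- tweezers: flat steel tweezers lying flat, 116 x 15 x 10 mm; a bystander; origin at the middle of its underside
- carrier_block: machined metal carrier block, 41 x 64 x 17 mm; a bystander; origin at the middle of its underside
- gel_box: flat hinged plastic box, grey lid on a black base, 58 x 56 x 13 mm; a bystander; origin at the middle of its underside
- wire_spool: spool of bonding wire lying flat, 51 mm across, 25 mm tall; a bystander; origin at the middle of its underside
- weight: cylindrical calibration weight with a knob, 25 mm across, 30 mm tall; a bystander; origin at the middle of its underside

How it is judged:
By the outcome, as a careful person would: the job done as asked, in the order asked, and still so for the second after the job is handed in, with the robot touching nothing.
It also fails if it takes over 45 s, if anything falls off the work surface, if the arm or the gripper's body presses on something with over 40 N, if the wrist force passes 120 N, or if a joint passes its speed limit or range.

## Working session

There is one attempt and no reset: what is moved stays moved. The work goes in short steps, Python scripts to look and compute and a shell command to move; the robot and the scene stay as the last step left them, time stands still between calls to the robot, and variables do not carry over. Pictures are saved under pics/ and viewed, and the job is handed in when it is done.

```bash
mkdir -p pics
cat > h.py <<'E'
from bench import *
import numpy as np, cv2
def w(cam,depth,r,c,win=2):
    p=camera_params(cam); r=int(round(r));c=int(round(c))
    d=depth[max(r-win,0):r+win+1,max(c-win,0):c+win+1]; d=d[d>0]
    z=np.median(d); v=np.array([(c-p['cx'])/p['fx']*z,(r-p['cy'])/p['fy']*z,z])
    return np.array(p['position'])+np.array(p['rotation'])@v
def cloud(cam,depth,mask):
    p=camera_params(cam); r,c=np.nonzero(mask&(depth>0)); z=depth[r,c]
    v=np.stack([(c-p['cx'])/p['fx']*z,(r-p['cy'])/p['fy']*z,z],1)
    return np.array(p['position'])+v@np.array(p['rotation']).T
def save(n,im): cv2.imwrite('pics/'+n,im[:,:,::-1])
E
python3 - <<'E'
from h import *
np.set_printoptions(precision=4,suppress=True)
s=get_state(); print(s['time'],s['ee_pos'],s['eef_rot'],s['wrist_force'],s['finger_gap'])
for cam in ('top','scene'):
    im,d=grab_frame(cam); save(cam+'0.png',im)
    print(cam,np.shape(camera_params(cam)['rotation']),camera_params(cam)['position'])
    for l in ('lever_pad','lid_front','vial_first'):
        for o in look_for(l,cam)[:3]: print(l,o['score'],o['location'],w(cam,d,*o['location']))
    for l in ('lever_pad','lever','dispenser','lid'):
        for o in regions_of(l,cam)[:2]:
            P=cloud(cam,d,o['pixels']); print('R',l,o['score'],o['location'],len(P),np.median(P,0),P.min(0),P.max(0))
E
```

```text
0.0 [ 0.2917 -0.5802  0.2182] [-3.055  -0.7246  0.0007] [ 0.6423 -0.313  -0.2411] 0.08536766087499484
top (3,) [0.5118 0.0326 1.0201]
lever_pad 0.92 [233.6, 340.1] [ 0.215  -0.2642  0.7232]
lid_front 0.62 [187.7, 329.3] [ 0.0654 -0.4138  0.5736]Traceback (most recent call last):
  File "<stdin>", line 11, in <module>
  File "h.py", line 11, in cloud
    return np.array(p['position'])+v@np.array(p['rotation']).T
           ~~~~~~~~~~~~~~~~~~~~~~~^~~~~~~~~~~~~~~~~~~~~~~~~~~~
ValueError: operands could not be broadcast together with shapes (3,) (286,)
```

Rotation is a rotation vector; fixing.

```bash
sed -i "s/np.array(p\['rotation'\])/cv2.Rodrigues(np.array(p['rotation'],float))[0]/" h.py
python3 - <<'E'
from h import *
np.set_printoptions(precision=4,suppress=True)
for cam in ('top','scene'):
    im,d=grab_frame(cam); save(cam+'1.png',im); np.save(cam+'1d.npy',d)
    for l in ('lever_pad','lid_front','vial_first'):
        for o in look_for(l,cam)[:3]: print(cam,l,o['score'],o['location'],w(cam,d,*o['location']))
    for l in ('lever','dispenser','lid'):
        for i,o in enumerate(regions_of(l,cam)[:2]):
            np.save(f'{cam}_{l}_{i}.npy',o['pixels'])
            P=cloud(cam,d,o['pixels']); print('R',l,o['score'],o['location'],len(P),np.median(P,0),P.min(0),P.max(0))
E
```

```text
top lever_pad 0.58 [238.9, 334.3] [ 0.5268 -0.1152  0.006 ]
top lid_front 0.84 [187.8, 325.8] [ 0.643  -0.0814  0.0972]
top vial_first 0.17 [288.9, 236.1] [0.397  0.1263 0.0136]
R lever 0.56 [251.8, 338.0] 301 [ 0.4968 -0.1166  0.082 ] [ 0.468  -0.1529 -0.0025] [ 0.7379 -0.0978  0.0962]
R dispenser 0.59 [195.5, 329.1] 4624 [ 0.6297 -0.0931  0.0345] [ 0.462  -0.1773 -0.0038] [ 0.7743 -0.0188  0.1136]
R lid 0.88 [189.0, 327.0] 1293 [ 0.6407 -0.0864  0.0957] [ 0.5838 -0.1437  0.0047] [ 0.7037 -0.0483  0.1136]
scene lever_pad 0.85 [192.9, 342.7] [ 0.5492 -0.1662  0.0087]
scene lid_front 0.83 [168.9, 300.2] [ 0.6354 -0.085   0.0956]
R lever 0.59 [196.7, 351.4] 194 [ 0.4917 -0.1125  0.0828] [ 0.4666 -0.1496  0.0598] [ 0.7315 -0.0946  0.0884]
R dispenser 0.93 [191.3, 306.1] 3385 [ 0.6055 -0.0735  0.0399] [ 0.4675 -0.2043 -0.0002] [ 0.7699 -0.0186  0.1152]
R dispenser 0.56 [301.4, 309.5] 595 [0.3934 0.1311 0.0133] [0.3595 0.0919 0.0016] [0.4303 0.165  0.0194]
R lid 0.62 [174.7, 300.7] 1073 [ 0.6281 -0.0831  0.093 ] [ 0.5831 -0.1927 -0.0011] [ 0.7729 -0.0441  0.1152]
```

```bash
ls pics
```

```text
scene1.png
top0.png
top1.png
```

View pics/top1.png

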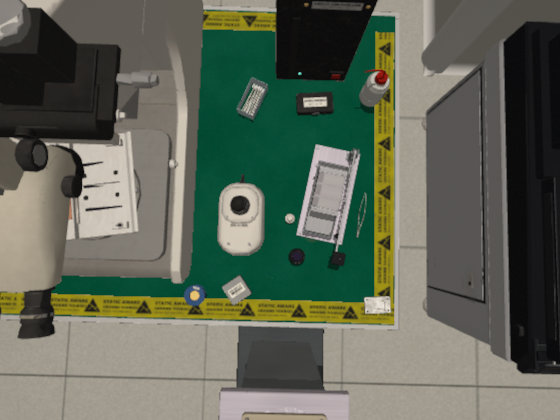

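View pics/scene1.png

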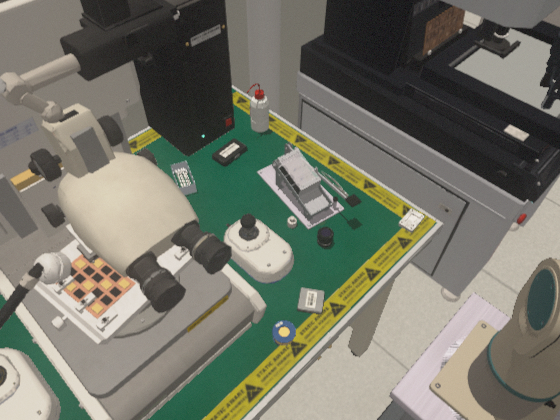

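Run:
```python
from h import *
np.set_printoptions(precision=4,suppress=True)
for cam in ('top','scene'):
    d=np.load(cam+'1d.npy')
    P=cloud(cam,d,np.ones(d.shape,bool))
    # pad: height 70-95mm near front
    m=(P[:,0]>.44)&(P[:,0]<.545)&(P[:,1]>-.2)&(P[:,1]<-.06)&(P[:,2]>.07)&(P[:,2]<.1)
    Q=P[m]; print(cam,len(Q),np.percentile(Q,[0,5,25,50,75,95,100],axis=0))
    # base plate
    m=np.load(cam+'_dispenser_0.npy'); Q=cloud(cam,d,m); Q=Q[(Q[:,2]<.2)&(Q[:,2]>.003)]
    r=cv2.minAreaRect(Q[:,:2].astype(np.float32)*1000); print(r)
    m=(P[:,0]>.46)&(P[:,0]<.8)&(P[:,1]>-.2)&(P[:,1]<.02)&(P[:,2]>.07)&(P[:,2]<.13)
    Q=P[m]; print(cv2.minAreaRect(Q[:,:2].astype(np.float32)*1000))
for cam in ('top','scene'):
    im=cv2.imread(f'pics/{cam}1.png'); r0,c0=(120,250) if cam=='top' else (120,230)
    cv2.imwrite(f'pics/{cam}1z.png',cv2.resize(im[r0:r0+150,c0:c0+200],None,fx=4,fy=4,interpolation=cv2.INTER_CUBIC))
```

```text
top 206 [[ 0.4661 -0.128   0.0707]
 [ 0.4702 -0.1253  0.0777]
 [ 0.4772 -0.1184  0.0818]
 [ 0.4865 -0.1119  0.0834]
 [ 0.4958 -0.1069  0.0846]
 [ 0.5348 -0.0997  0.0865]
 [ 0.5449 -0.0978  0.0884]]
((623.2398681640625, -94.15660858154297), (121.23453521728516, 299.6844177246094), 79.54247283935547)
((611.0206298828125, -94.34591674804688), (98.8861312866211, 280.973876953125), 82.83797454833984)
scene 169 [[ 0.4662 -0.1254  0.0701]
 [ 0.469  -0.1227  0.0753]
 [ 0.4779 -0.1148  0.081 ]
 [ 0.488  -0.1098  0.0833]
 [ 0.5041 -0.1051  0.0847]
 [ 0.5373 -0.098   0.0867]
 [ 0.5435 -0.0946  0.0884]]
((616.21435546875, -107.93429565429688), (152.44932556152344, 291.9447021484375), 80.49014282226562)
((610.9395751953125, -91.50025177001953), (98.57799530029297, 279.8217468261719), 82.91106414794922)
```

View zoom.

View pics/top1z.png

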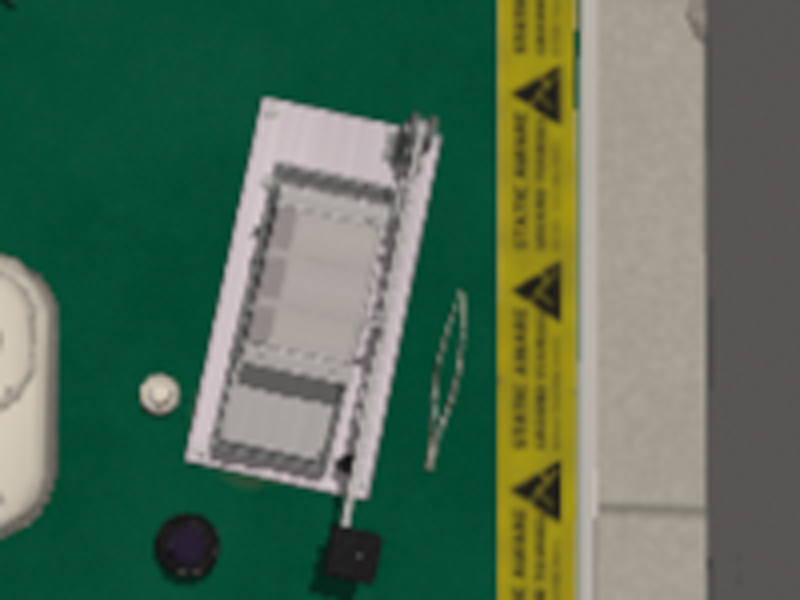

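Run:
```python
from h import *
np.set_printoptions(precision=4,suppress=True)
for cam in ('top','scene'):
    d=np.load(cam+'1d.npy')
    P=cloud(cam,d,np.ones(d.shape,bool))
    m=(P[:,0]>.44)&(P[:,0]<.507)&(P[:,1]>-.16)&(P[:,1]<-.08)&(P[:,2]>.07)&(P[:,2]<.1)
    Q=P[m];r=cv2.minAreaRect(Q[:,:2].astype(np.float32)*1000);print(cam,len(Q),r,np.median(Q,0))
    m=(P[:,0]>.5)&(P[:,0]<.77)&(P[:,1]>-.2)&(P[:,1]<.02)&(P[:,2]>.006)&(P[:,2]<.13)
s=get_state();R=cv2.Rodrigues(np.array(s['eef_rot']))[0];print(R)
import itertools
for yaw in (-9,-10,-11):
    a=np.radians(yaw);X=np.array([np.cos(a),np.sin(a)]);Y=np.array([-X[1],X[0]])
    pad=np.array([.483,-.113]);o=pad+.125*X+.055*Y;print(yaw,o,o-.023*X,o-.125*X-.055*Y)
```

```text
top 168 ((485.7718505859375, -113.38997650146484), (30.08465003967285, 36.275657653808594), 80.36500549316406) [ 0.4823 -0.1117  0.084 ]
scene 129 ((486.1324768066406, -111.42471313476562), (29.03636360168457, 36.95334243774414), 79.14887237548828) [ 0.483  -0.1091  0.084 ]
[[ 0.8935  0.4491  0.0001]
 [ 0.4491 -0.8935 -0.    ]
 [ 0.0001  0.     -1.    ]]
-9 [ 0.6151 -0.0782] [ 0.5923 -0.0746] [ 0.483 -0.113]
-10 [ 0.6157 -0.0805] [ 0.593  -0.0765] [ 0.483 -0.113]
-11 [ 0.6162 -0.0829] [ 0.5936 -0.0785] [ 0.483 -0.113]
```

The top view shows the dispenser yawed about -10° with its tray toward the robot. The black pad is at pixel (259, 338), the loupe at (256, 297) to its left and the tweezers at (215, 362) to the right. The pad top measures (0.482, -0.112, 0.084), and 84 mm matches the given height. I'll move above it with the fingers shut and the tool aligned.

```bash
python3 -m pendant '[[0.01,0.03,0,0,0,-0.05,0],[0.03,0.07,0,0,0,-0.11,0],[0.05,0.115,0,0,0,-0.18,0],[0.07,0.16,0,0,0,-0.25,0],[0.09,0.205,-0.005,0,0,-0.32,0],[0.11,0.25,-0.01,0,0,-0.39,0],[0.13,0.295,-0.02,0,0,-0.46,0],[0.145,0.34,-0.03,0,0,-0.52,0],[0.16,0.385,-0.04,0,0,-0.58,0],[0.175,0.425,-0.05,0,0,-0.62,0],[0.185,0.455,-0.06,0,0,-0.64,0],[0.19,0.468,-0.06,0,0,-0.64,0]]' 60
```

```text
time: 2.45
ee_pos: [0.4822, -0.1107, 0.1587]
eef_rot: [-3.13, 0.268, 0.002]
wrist_force: [0.0, 0.6, 0.6]
finger_gap: 0.0001
```

Run:
```python
from h import *
np.set_printoptions(precision=4,suppress=True)
im,d=grab_frame('scene'); save('s2.png',cv2.resize(im[120:270,230:430],None,fx=4,fy=4,interpolation=cv2.INTER_CUBIC))
P=cloud('scene',d,np.ones(d.shape,bool))
m=(abs(P[:,0]-.48)<.045)&(abs(P[:,1]+.112)<.05)&(P[:,2]>.1)&(P[:,2]<.19)
Q=P[m]; print(len(Q),Q.min(0)); 
for z in np.arange(.13,.19,.01):
    k=Q[abs(Q[:,2]-z)<.005]
    if len(k): print(z,len(k),k.min(0),k.max(0))
s=get_state();print(s['wrist_force'],s['ee_pos'])
```

```text
52 [ 0.4706 -0.121   0.1718]
0.17000000000000004 3 [ 0.473  -0.1129  0.1718] [ 0.4795 -0.1008  0.1736]
0.18000000000000005 33 [ 0.4709 -0.1183  0.175 ] [ 0.4928 -0.0961  0.1849]
[-0.0549  0.7571 -0.2517] [ 0.483  -0.1099  0.1591]
```

View pics/s2.png

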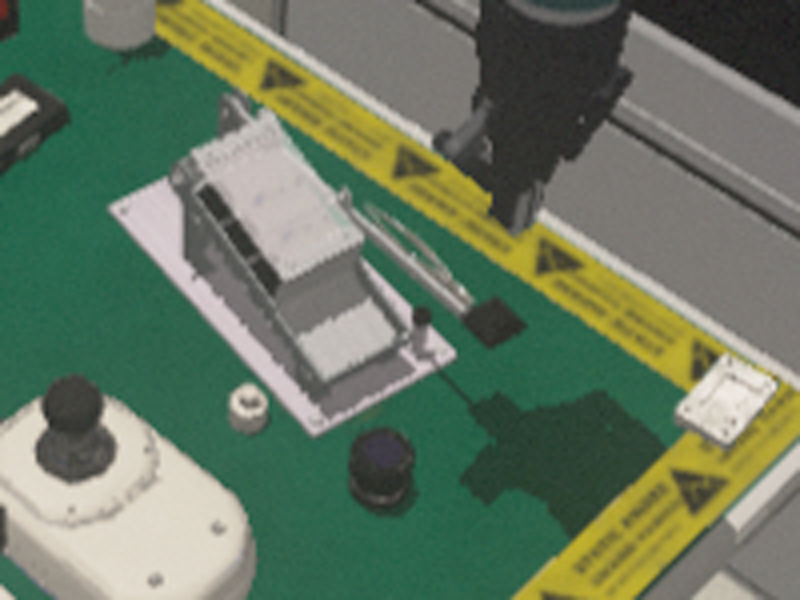

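The shut fingertips hang straight over the black pad (zoom pixel (495, 320)), clear of the lever's stop post at (420, 325). Next I descend to just above the pad.

```bash
python3 -m pendant '[[-0.001,-0.002,-0.015,0,0,0,0],[-0.001,-0.002,-0.03,0,0,0,0],[-0.001,-0.002,-0.045,0,0,0,0],[-0.001,-0.002,-0.053,0,0,0,0],[-0.001,-0.002,-0.056,0,0,0,0],[-0.001,-0.002,-0.058,0,0,0,0],[-0.001,-0.002,-0.06,0,0,0,0],[-0.001,-0.002,-0.062,0,0,0,0],[-0.001,-0.002,-0.064,0,0,0,0],[-0.001,-0.002,-0.066,0,0,0,0]]'
```

```text
time: 3.75
ee_pos: [0.482, -0.1119, 0.093]
eef_rot: [-3.129, 0.267, -0.0]
wrist_force: [-0.1, -0.4, -0.2]
finger_gap: -0.0001
```

Run:
```python
from h import *
im,d=grab_frame('scene'); save('s3.png',cv2.resize(im[140:240,300:420],None,fx=6,fy=6,interpolation=cv2.INTER_CUBIC))
s=get_state();print(s['wrist_force'],s['ee_pos'])
```

```text
[ 0.20005506 -0.24315009  0.20724422] [ 0.48188651 -0.11186533  0.0927945 ]
```

View pics/s3.png

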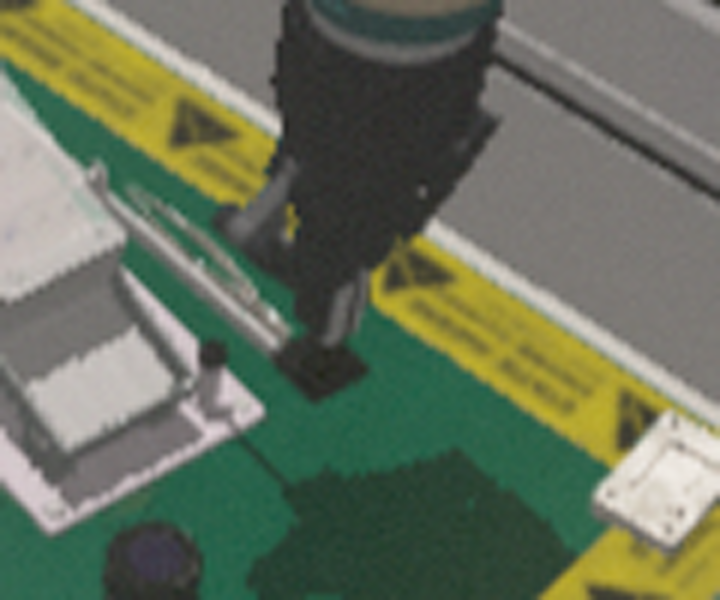

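The tip is a few mm short of the pad in this picture, and the force is still zero. I'll go on down slowly.

```bash
python3 -m pendant '[[0,0,-0.002,0,0,0,0],[0,0,-0.004,0,0,0,0],[0,0,-0.006,0,0,0,0],[0,0,-0.008,0,0,0,0],[0,0,-0.01,0,0,0,0],[0,0,-0.012,0,0,0,0]]'
python3 - <<'E'
from h import *
im,d=grab_frame('scene'); save('s4.png',cv2.resize(im[140:240,300:420],None,fx=6,fy=6,interpolation=cv2.INTER_CUBIC))
s=get_state();print(s['wrist_force'],s['ee_pos'])
E
```

```text
time: 4.55
ee_pos: [0.4819, -0.1119, 0.0807]
eef_rot: [-3.129, 0.267, 0.0]
wrist_force: [-0.6, -0.4, 0.2]
finger_gap: 0.0002
[-0.28514332  0.210841   -0.1020603 ] [ 0.48173814 -0.11179397  0.0804598 ]
```

View pics/s4.png

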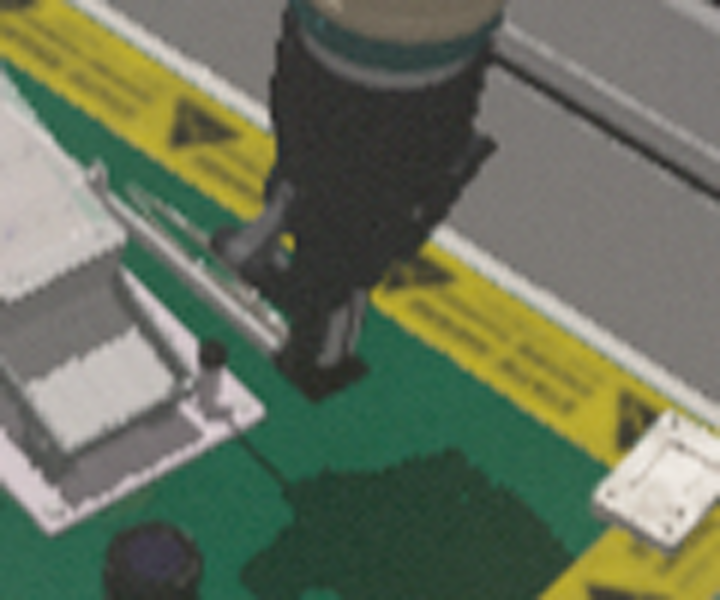

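Run:
```python
from h import *
np.set_printoptions(precision=4,suppress=True)
im,d=grab_frame('scene')
for r in range(190,208,2):
    print(r,[tuple(np.round(w('scene',d,r,c,0)*1000).astype(int).tolist()) if d[r,c]>0 else None for c in (350,353,355,357,359)])
d=grab_frame('top')[1]
P=cloud('top',d,np.ones(d.shape,bool))
m=(abs(P[:,0]-.48)<.03)&(abs(P[:,1]+.112)<.03)&(P[:,2]>.03);Q=P[m]
print(len(Q),np.sort(Q[:,2])[:10])
```

```text
190 [(476, -79, 149), (475, -90, 141), (474, -96, 138), (472, -102, 134), (471, -110, 129)]
192 [(476, -81, 141), (479, -98, 124), (477, -103, 123), (473, -106, 122), (471, -112, 120)]
194 [(487, -100, 110), (477, -97, 120), (475, -102, 117), (473, -107, 115), (471, -114, 111)]
196 [(485, -98, 106), (478, -100, 110), (474, -102, 111), (473, -110, 105), (470, -114, 104)]
198 [(489, -107, 87), (478, -102, 101), (474, -103, 103), (473, -111, 97), (511, -188, 2)]
200 [(485, -102, 88), (482, -111, 82), (478, -112, 85), (474, -115, 86), (470, -118, 86)]
202 [(483, -100, 83), (478, -105, 83), (474, -108, 84), (471, -111, 84), (469, -118, 80)]
204 [(480, -98, 80), (473, -99, 85), (470, -103, 84), (502, -169, 1), (499, -173, 0)]
206 [(512, -152, -1), (472, -99, 79), (501, -159, 2), (498, -163, 2), (494, -167, 2)]
2299 [0.0761 0.1451 0.1582 0.1597 0.2251 0.2257 0.2266 0.2273 0.2284 0.2291]
```

Depth shows the finger's front face ending at about z 0.09, with the pad still at 0.084, so the real tips reach less far ahead than the nominal 14 mm. I'll continue slowly.

```bash
python3 -m pendant '[[0,0,-0.002,0,0,0,0],[0,0,-0.004,0,0,0,0],[0,0,-0.006,0,0,0,0],[0,0,-0.008,0,0,0,0]]'; python3 -m pendant '[[0,0,-0.002,0,0,0,0],[0,0,-0.004,0,0,0,0],[0,0,-0.006,0,0,0,0]]'
python3 - <<'E'
from h import *
im,d=grab_frame('scene'); save('s5.png',cv2.resize(im[140:240,300:420],None,fx=6,fy=6,interpolation=cv2.INTER_CUBIC))
for r in range(194,212,2):
    print(r,[tuple(np.round(w('scene',d,r,c,0)*1000).astype(int).tolist()) if d[r,c]>0 else None for c in (350,353,355,357,359)])
s=get_state();print(s['wrist_force'],s['ee_pos'])
E
```

```text
time: 5.2
ee_pos: [0.4818, -0.1119, 0.0725]
eef_rot: [-3.129, 0.267, 0.001]
wrist_force: [-0.8, 0.3, 0.2]
finger_gap: -0.0
time: 5.58
ee_pos: [0.4813, -0.1118, 0.0664]
eef_rot: [-3.129, 0.267, 0.002]
wrist_force: [-1.7, 0.7, 3.3]
finger_gap: 0.0001
194 [(477, -83, 132), (477, -97, 120), (473, -98, 123), (473, -107, 116), (472, -114, 111)]
196 [(477, -84, 124), (476, -97, 113), (474, -101, 112), (472, -108, 107), (470, -113, 106)]
198 [(483, -97, 101), (476, -98, 106), (474, -104, 103), (472, -109, 100), (474, -122, 87)]
200 [(484, -100, 90), (477, -102, 94), (473, -103, 97), (473, -113, 88), (475, -126, 77)]
202 [(485, -104, 78), (477, -103, 86), (473, -105, 88), (471, -112, 83), (470, -120, 78)]
204 [(481, -98, 79), (476, -104, 79), (471, -105, 82), (469, -111, 78), (467, -116, 75)]
206 [(478, -96, 76), (471, -98, 80), (468, -102, 79), (497, -161, 4), (494, -167, 2)]
208 [(505, -143, 4), (501, -150, 2), (497, -154, 2), (494, -159, 0), (489, -160, 3)]
210 [(504, -142, -2), (496, -144, 3), (492, -148, 3), (489, -152, 2), (486, -157, 0)]
[-0.73032548  0.95799935  1.61781137] [ 0.4812775  -0.11176359  0.06620311]
```

View pics/s5.png

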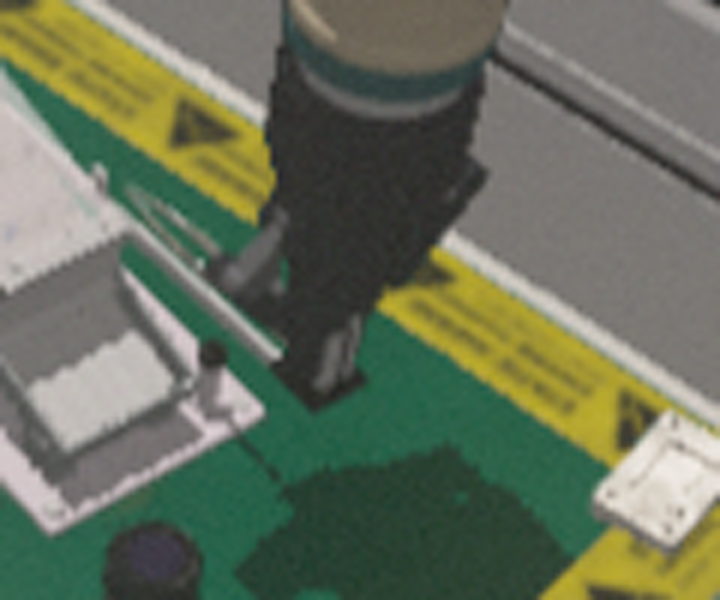

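Contact: 2–3 N upward, and the pad has come down to about z 0.079. I'll press on.

```bash
python3 -m pendant '[[0,0,-0.003,0,0,0,0],[0,0,-0.006,0,0,0,0],[0,0,-0.009,0,0,0,0],[0,0,-0.012,0,0,0,0],[0,0,-0.015,0,0,0,0],[0,0,-0.018,0,0,0,0],[0,0,-0.021,0,0,0,0],[0,0,-0.023,0,0,0,0],[0,0,-0.025,0,0,0,0],[0,0,-0.026,0,0,0,0]]'; python3 -m pendant '[[0,0,-0.001,0,0,0,0],[0,0,-0.002,0,0,0,0],[0,0,-0.003,0,0,0,0]]'
python3 - <<'E'
from h import *
im,d=grab_frame('scene'); save('s6.png',cv2.resize(im[120:240,270:410],None,fx=5,fy=5,interpolation=cv2.INTER_CUBIC))
for r in range(200,214,2):
    print(r,[tuple(np.round(w('scene',d,r,c,0)*1000).astype(int).tolist()) if d[r,c]>0 else None for c in (350,353,355,357,359)])
s=get_state();print(s['wrist_force'],s['ee_pos'])
E
```

```text
time: 6.88
ee_pos: [0.4812, -0.1117, 0.0401]
eef_rot: [-3.129, 0.267, 0.003]
wrist_force: [-3.4, 0.9, 3.9]
finger_gap: 0.0001
time: 7.25
ee_pos: [0.4813, -0.1117, 0.0376]
eef_rot: [-3.129, 0.267, 0.002]
wrist_force: [-5.5, 1.3, 13.5]
finger_gap: -0.0005
200 [(478, -90, 104), (472, -93, 106), (472, -103, 98), (473, -113, 88), (506, -181, 4)]
202 [(473, -84, 105), (473, -97, 94), (473, -106, 86), (472, -113, 82), (503, -178, 1)]
204 [(480, -96, 82), (476, -104, 78), (472, -107, 79), (471, -115, 73), (498, -171, 3)]
206 [(479, -97, 74), (473, -101, 75), (471, -107, 72), (471, -117, 64), (495, -168, 0)]
208 [(478, -98, 67), (472, -102, 68), (471, -109, 62), (474, -124, 47), (490, -161, 2)]
210 [(477, -98, 59), (472, -103, 60), (473, -115, 49), (471, -120, 46), (468, -124, 45)]
212 [(478, -102, 47), (473, -107, 48), (470, -112, 46), (468, -117, 43), (481, -151, 2)]
[-5.46691005  1.2124775  12.20083311] [ 0.48128289 -0.11175675  0.03762469]
```

View pics/s6.png

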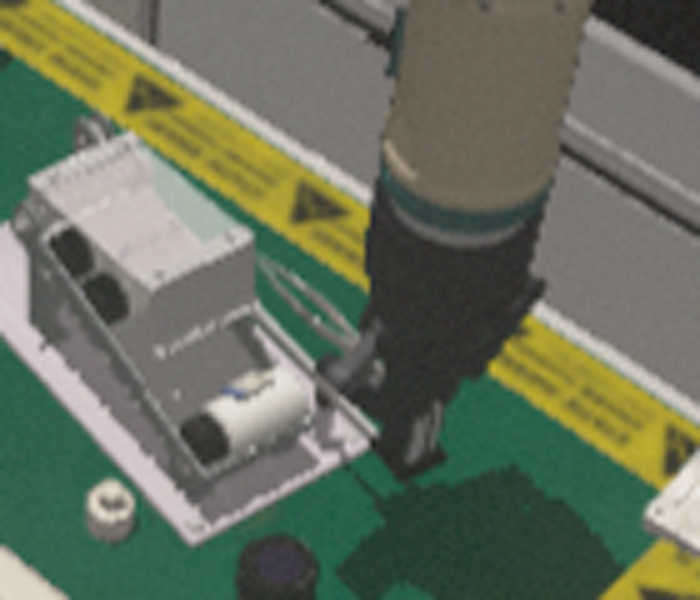

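The lever is on its stop: the force rose to 13 N and the pad is at about z 0.05. The lid is open and one vial lies in the tray at zoom (245, 415), with the two others held back. I'll hold and check that it lies still.

```bash
python3 -m pendant '[[0,0,0,0,0,0,0],[0,0,0,0,0,0,0],[0,0,0,0,0,0,0],[0,0,0,0,0,0,0],[0,0,0,0,0,0,0],[0,0,0,0,0,0,0],[0,0,0,0,0,0,0],[0,0,0,0,0,0,0]]'
python3 - <<'E'
from h import *
im,d=grab_frame('scene'); save('s7.png',cv2.resize(im[120:240,270:410],None,fx=5,fy=5,interpolation=cv2.INTER_CUBIC))
a=im[185:225,300:336].astype(int)
for i in range(8): im2,d=grab_frame('scene')
print(np.abs(im2[185:225,300:336].astype(int)-a).mean(),np.abs(im2[300:340,300:336].astype(int)-im[300:340,300:336]).mean())
for o in look_for('vial_first','scene')[:3]: print(o['score'],o['location'],w('scene',d,*o['location']))
s=get_state();print(s['time'],s['wrist_force'],s['ee_pos'])
E
```

```text
time: 8.3
ee_pos: [0.4813, -0.1117, 0.0381]
eef_rot: [-3.129, 0.267, 0.002]
wrist_force: [-4.6, 1.5, 8.8]
finger_gap: 0.0
1.7520833333333334 1.9907407407407407
0.51 [201.9, 317.8] [ 0.55057945 -0.06278075  0.05687814]
8.8 [-3.90025534  0.21089598  9.45941266] [ 0.48128361 -0.11174956  0.03812596]
```

View pics/s7.png

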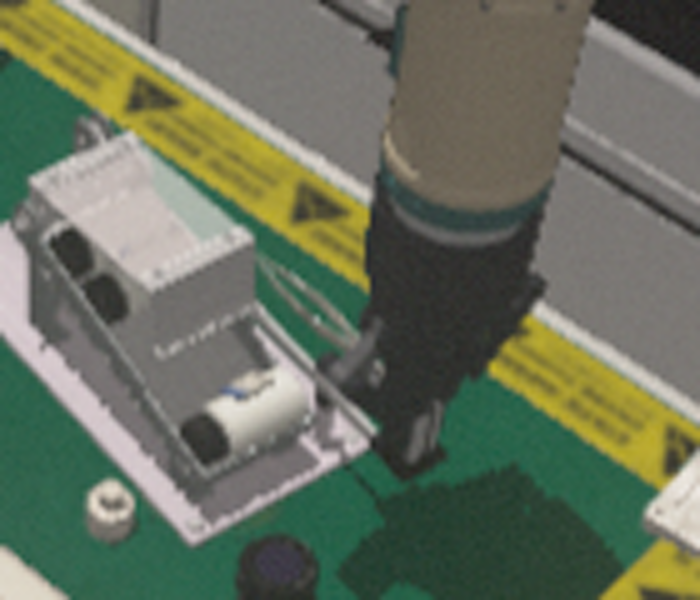

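The vial has not moved between the frames; the differences are at noise level. Now I raise slowly, about 10 mm/s, with the fingers on the pad.

```bash
python3 -m pendant '[[0,0,0.001,0,0,0,0],[0,0,0.002,0,0,0,0],[0,0,0.003,0,0,0,0],[0,0,0.004,0,0,0,0],[0,0,0.005,0,0,0,0],[0,0,0.006,0,0,0,0],[0,0,0.007,0,0,0,0],[0,0,0.008,0,0,0,0],[0,0,0.009,0,0,0,0],[0,0,0.010,0,0,0,0],[0,0,0.011,0,0,0,0],[0,0,0.012,0,0,0,0]]'; python3 -m pendant '[[0,0,0.001,0,0,0,0],[0,0,0.002,0,0,0,0],[0,0,0.003,0,0,0,0],[0,0,0.004,0,0,0,0],[0,0,0.005,0,0,0,0],[0,0,0.006,0,0,0,0],[0,0,0.007,0,0,0,0],[0,0,0.008,0,0,0,0],[0,0,0.009,0,0,0,0],[0,0,0.010,0,0,0,0],[0,0,0.011,0,0,0,0],[0,0,0.012,0,0,0,0]]';python3 -m pendant '[[0,0,0.001,0,0,0,0],[0,0,0.002,0,0,0,0],[0,0,0.003,0,0,0,0],[0,0,0.004,0,0,0,0],[0,0,0.005,0,0,0,0],[0,0,0.006,0,0,0,0],[0,0,0.007,0,0,0,0],[0,0,0.008,0,0,0,0],[0,0,0.009,0,0,0,0],[0,0,0.010,0,0,0,0],[0,0,0.011,0,0,0,0],[0,0,0.012,0,0,0,0]]'
python3 - <<'E'
from h import *
im,d=grab_frame('scene'); save('s8.png',cv2.resize(im[120:240,270:410],None,fx=5,fy=5,interpolation=cv2.INTER_CUBIC))
s=get_state();print(s['time'],s['wrist_force'],s['ee_pos'])
E
```

```text
time: 10.3
ee_pos: [0.4813, -0.1117, 0.0502]
eef_rot: [-3.129, 0.267, 0.001]
wrist_force: [-2.7, 0.8, 3.8]
finger_gap: 0.0002
time: 11.8
ee_pos: [0.4817, -0.1118, 0.0623]
eef_rot: [-3.129, 0.267, 0.0]
wrist_force: [-1.6, 0.7, 3.2]
finger_gap: -0.0002
time: 13.3
ee_pos: [0.4811, -0.1118, 0.0741]
eef_rot: [-3.129, 0.267, 0.002]
wrist_force: [0.1, 0.1, -0.4]
finger_gap: -0.0003
13.35 [ 0.00866335 -0.12486487 -0.15255325] [ 0.48131941 -0.11177449  0.07426544]
```

View pics/s8.png

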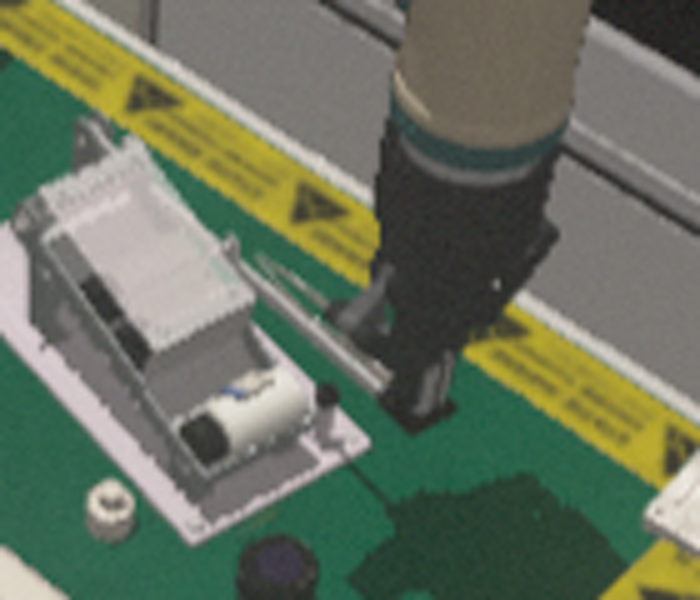

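The force faded to zero as the lever reached its top. The lid is shut, the two remaining vials have rolled forward, and one vial is in the tray at zoom (245, 415). I'll retreat straight up.

```bash
python3 -m pendant '[[0,0,0.003,0,0,0,0],[0,0,0.008,0,0,0,0],[0,0,0.02,0,0,0,0],[0,0,0.035,0,0,0,0],[0,0,0.05,0,0,0,0],[0,0,0.065,0,0,0,0],[0,0,0.08,0,0,0,0],[0,0,0.08,0,0,0,0],[0,0,0.08,0,0,0,0]]'
python3 - <<'E'
from h import *
np.set_printoptions(precision=4,suppress=True)
im,d=grab_frame('scene'); save('s9.png',im)
P=cloud('scene',d,np.ones(d.shape,bool))
m=(P[:,0]>.44)&(P[:,0]<.507)&(P[:,1]>-.16)&(P[:,1]<-.08)&(P[:,2]>.04)&(P[:,2]<.1)
print(np.median(P[m],0))
for l in('vial_first','lid_front'):
  for o in look_for(l,'scene')[:2]: print(l,o['score'],o['location'],w('scene',d,*o['location']))
s=get_state();print(s['time'],s['wrist_force'],s['ee_pos'],np.abs(s['qvel']).max())
E
```

```text
time: 14.48
ee_pos: [0.4811, -0.1116, 0.1542]
eef_rot: [-3.129, 0.267, 0.002]
wrist_force: [-0.6, 0.3, 0.1]
finger_gap: 0.0002
[ 0.4831 -0.1088  0.0838]
vial_first 0.77 [199.7, 319.8] [ 0.551  -0.0706  0.0578]
vial_first 0.36 [170.5, 300.1] [ 0.6335 -0.0831  0.0948]
lid_front 0.73 [197.0, 349.8] [ 0.4928 -0.112   0.0837]
lid_front 0.57 [170.3, 299.2] [ 0.6352 -0.0812  0.0949]
14.625 [-1.2198 -0.7129  0.3483] [ 0.4809 -0.1117  0.1538] 0.0021080287110825384
```

View pics/s9.png

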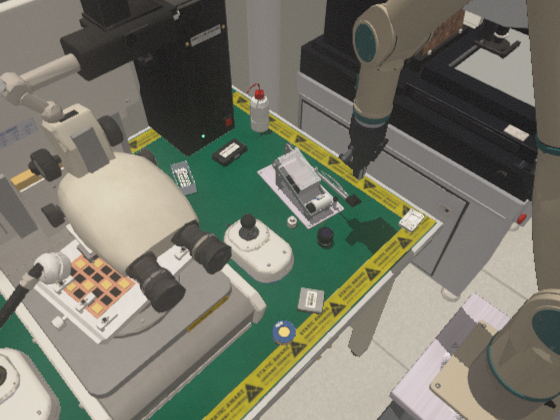

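The arm is clear, and the pad is back at z 0.084 with the lid shut. The vial rests in the tray at pixel (200, 320), and the bystanders are where they were. I'm handing it in.

```bash
python3 -c "
from bench import *
print(sign_off())"
```

```text
the job is handed in; nothing more can be done
None
```

The dispenser gave out one vial, and I handed the job in at about 14.6 s.

- **Pressing:** I pressed the lever pad with the shut fingertips until it met its stop. The force rose from 4 N to about 13 N and the pad was at about z 0.05 m.
- **Holding:** The lever stayed down for about 1.5 s. Pictures over the last 0.4 s showed the first vial lying still in the tray.
- **Release:** I let the lever up over about 4.5 s, at about 10 mm/s under the fingers. The force had faded to zero by the top, so I judge that the lid closed gently.

**Last checks:**
- The pad is back at z 0.084 m and the lid is shut.
- One vial is in the tray and two are still in the magazine.
- The bystanders look unmoved in the picture.
- The robot is about 80 mm above the pad and touching nothing.

**Disagreements:**
- The tips met the pad about 27 mm lower in TCP height than the stated 14 mm tip offset implies, so I went by force and pictures instead.
- In the last picture the network's best `lid_front` hit was on the lever pad; only its second hit was on the lid.

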